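# Pack the door-fitting tray, tall things at the back first

## Task

Pack the plywood tray for the door job: first stand the tall bottle and the tall tin upright in the two square cells at the back of the tray (the side away from the robot), one in each, either way round. Only when both are in and let go, stand the chrome door stop upright, rubber collar at the top, in the long front trough. Set all three down gently on the tray's floor, without dropping or tipping them, and leave everything else on the shelf where it is.

Things in the scene. Friction and masses are not known exactly. Their poses are not given: they have to be found in the camera images.
- tray: Fixed open tray of brown plywood, 190 mm deep (its x), 178 mm wide (its y), 45 mm high, turned by up to 0.25 rad. Origin: centre of its underside; +x points to its back (away from the robot), +y to the left as seen from the robot. All walls are 6 mm thick and 45 mm high, the floor 6 mm thick. Two square cells at the back, one long trough in front.
- cell_left (a point): Centre of the floor (its upper face) of the tray's back left cell, 74 mm (tray x) by 80 mm (tray y) inside; at x +52, y +43, z +6 mm in the tray's frame.
- cell_right (a point): The same for the back right cell, equally large; at x +52, y -43, z +6 mm in the tray's frame.
- trough (a point): Centre of the floor of the tray's front trough, 98 mm (tray x) by 166 mm (tray y) inside; at x -40, y 0, z +6 mm in the tray's frame.
- bottle: Tall closed amber bottle, 185 mm high, about 0.35 kg: body 58 mm in diameter up to 122 mm, a shoulder, then a black straight cap 38 mm in diameter from 145 mm to the top; a pale paper band round the body. It stands loose on the shelf. Origin: centre of its underside, z up.
- tall_tin: Tall closed straight metal tin, 54 mm in diameter, 165 mm high, about 0.4 kg, with a pale paper band and a thin dark line near its top. It stands loose on the shelf. Origin: centre of its underside, z up.
- door_stop: Small chrome door stop, 56 mm high, about 0.22 kg: foot flange 48 mm in diameter and 6 mm thick, stem 38 mm in diameter, black rubber collar 42 mm in diameter from 36 to 50 mm height, low chrome dome on top. It stands loose on the shelf. Origin: centre of its underside, z up.
- bowl: Bystander, leave alone: white ceramic bowl, 120 mm across, 55 mm high, loose. Origin: centre of its underside.
- scoops: Bystander, leave alone: stack of three nested white plastic scoops, 72 mm across, 82 mm high, their handles reaching 100 mm from the centre along its +x, loose. Origin: centre of its underside.
- brush: Bystander, leave alone: flat grey stain brush lying on the shelf, 190 mm long along its x, 46 mm wide, 18 mm high, loose. Origin: on its underside, where handle and ferrule meet; the handle reaches 110 mm to -x, the bristles 78 mm to +x.
- squat_tin: Bystander, leave alone: wide low metal tin, 90 mm in diameter, 60 mm high, loose. Origin: centre of its underside.
- sanding_block: Bystander, leave alone: cork sanding block, 62 x 34 x 25 mm (x, y, z), loose. Origin: centre of its underside.
- mug: Bystander, leave alone: blue ceramic mug, 80 mm across, 90 mm high, handle at its +y, loose. Origin: centre of its underside.
Things that resemble listed ones, but are neither listed nor needed, are in the scene too. What is shaped like the tall_tin but blue, red or yellow is not meant.

How it is judged:
On the way, in this order (a step that is already met when the one before it is completed fails the run):
1. the bottle and the tall tin stand upright in the two back cells and have been let go, the door stop not yet in the trough (x of bottle in the frame of tray between 0.03 and 0.075 m and y of bottle in the frame of tray between -0.08 and 0.08 m and z of bottle in the frame of tray between 0.002 and 0.011 m and angle between each of bottle, tall_tin's own z axis and vertical below 0.12 rad and x of tall_tin in the frame of tray between 0.03 and 0.075 m and y of tall_tin in the frame of tray between -0.08 and 0.08 m and z of tall_tin in the frame of tray between 0.002 and 0.011 m and contact force between each of bottle, tall_tin and the fingers below 0.3 N and linear speed of each of bottle, tall_tin below 0.03 m/s), for 0.2 s.
2. then the door stop stands upright in the front trough, let go (x of door_stop in the frame of tray between -0.08 and 0 m and y of door_stop in the frame of tray between -0.08 and 0.08 m and z of door_stop in the frame of tray between 0.002 and 0.011 m and angle between door_stop's own z axis and vertical below 0.12 rad and contact force between door_stop and the fingers below 0.3 N and linear speed of door_stop below 0.03 m/s), for 0.2 s.
At the end, for the whole second after the job is handed in: The bottle and the tall tin stand upright (within 0.12 rad) on the floors of the two back cells, one in each, the door stop stands upright (within 0.12 rad) on the floor of the front trough; undersides within 5 mm of the tray's floor; all three let go and at rest (all of step 1 and all of step 2); the robot touches nothing.
It fails at once if the bottle, the tall tin or the door stop is dropped or thrown (moves faster than 0.7 m/s with no finger on it) ((linear speed of bottle above 0.7 m/s and contact force between bottle and the fingers below 0.01 N) or (linear speed of tall_tin above 0.7 m/s and contact force between tall_tin and the fingers below 0.01 N) or (linear speed of door_stop above 0.7 m/s and contact force between door_stop and the fingers below 0.01 N)).
It fails at once if the bottle, the tall tin or the door stop is tipped by more than 0.6 rad (angle between any of bottle, tall_tin, door_stop's own z axis and vertical above 0.6 rad).
It fails at once if another loose thing on the shelf (bowl, scoops, brush, squat tin, sanding block, mug) is moved by more than 25 mm (distance of any of bowl, scoops, brush, squat_tin, sanding_block, mug from where it was at the start of the episode above 0.025 m).
It also fails if it takes over 67 s, if anything falls off the work surface, if the arm or the gripper's body presses on something with over 40 N, if the wrist force passes 120 N, or if a joint passes its speed limit or range.

## Robot

A 7-joint arm with a two-finger parallel gripper is mounted at the origin on the work surface. World frame = base frame: x ahead of the robot, y to its left, z up, the work surface at z = 0. Lengths are in m, angles in rad, forces in N, time in s.
With the tool pointing down it reaches from about 0.4 to 0.875 m from the base axis. Payload 6.5 kg.
Tool frame: the origin (TCP) lies at the very end of the fingers, on their centre line; the grasp point (between the pads) lies 19 mm behind it; z points along the fingers, y is the line along which they close (so a half turn about z gives the same grasp; the last joint's range is limited). The gripper opens to 85 mm and grips with 20 to 120 N. Pads are 22 mm wide; open, the fingers measure 114 mm over their backs; the gripper's body (76 mm by 85 mm) begins 54 mm behind the grasp point. The pads swing forward as they close: fully open they stand 13 mm farther back than shut.
Start: joints at [-1.32, 0.536, -0.004, 1.538, 0.003, 1.067, -0.071], TCP at [0.202, 0.618, 0.231] pointing down, gripper open.
Joint ranges: [-2.7, 2.7], [-0.37, 2.16], [-1.27, 1.26], [0.24, 2.4], [-1.31, 4.45], [0.19, 1.91], [-2.76, 2.76]. Speed limits (rad/s): [2.39, 2.39, 3.14, 3.14, 3.14, 3.14, 3.14].

## Interface

Orientations are given as a unit quaternion [x, y, z, w].
In Python, from cell import robot gives the robot as it stands.
- The arm moves only by the tool carry_out, never from a script. Its argument "series" is one flat list of numbers, 7 for each row, row after row: the finger opening in m, from 0 to 0.0854, then the shift along the tool's x, y, z in m, then the turn, a rotation vector about the tool's x, y, z in rad. A call has 1 to 20 rows; each row is the pose to reach, as a shift and turn from the pose commanded when the call began, along the tool's axes at that moment; what a row does not reach only later rows make up. A row lasts 1/10 s, in which the tool goes at most 50 mm and 8.59 degrees, less where a joint would pass 70% of its speed; a pose out of reach is approached as far as the arm can. A call with a gripper value outside its range is refused whole. The fingers move at their own pace and stop on an object; "grip_force" is the grip in N (left out, the last holds). Time passes only in rows, so rows that repeat a pose let the fingers close. It gives the time, the measured TCP pose, the force, the opening and the grip force at its end, in the units of the state.
- robot.observe(): the state, without advancing time (a new reading comes with each control period).
- robot.snapshot(name): name is "scene" or "top"; returns the picture (400x640x3 uint8, red, green, blue); there is no depth.
- robot.camera_model(name): a dict with "fx", "fy", "cx", "cy" (pixels), "R" (3x3) and "t" (3): a world point X has camera coordinates R X + t. Camera axes: x right, y down, z forward; pixel columns grow to the right and rows downward; lengths in m; the calibration is good to about 2 mm. A picture is of the moment at which its call begins. camera_model takes no time and is no camera call.
- robot.job_done(): hands the job in; it is judged then, once.
Trained networks look in the newest picture that a camera, given by its name, has taken for a name from the list of things; names that differ only in an ending like _2 or _b are one class to them, and where a whole thing is asked for, a point or a joint stands for the part that bears it (a point fixed in the world has none). Each returns a list of dicts, best first, with "score" (0 to 1); they miss things now and then, are a little off and sometimes report something else, mostly with a low value. They report only what shows in the picture. A call takes as long as a camera call. They do not tell look-alikes from the thing itself.
- robot.spot_in(camera, label): "rect" ([left, top, right, bottom] in pixels, round what is visible of it).
- robot.spot_point(camera, label): "centre" ([column, row] in pixels: a listed point, or the origin of a listed thing).
The state is a dict: "clock": time; "joints": joint angles; "dq": joint speeds; "effort": joint torques, N m; "ee_pos": TCP position; "tool_rot": TCP orientation; "ft_force": force on the tool from outside, world axes, zero at the start; "ft_torque": the same for the moment, N m; "opening": opening from 0.0 (shut) to 1.0 (fully open); "grip_force": force on a finger pad.
Only numpy, scipy, OpenCV 4.12 (cv2) and the standard library are available. Lean on these libraries where they do the work, as an engineer would, in place of code of your own. Each camera call takes 0.05 s, during which the arm holds its last target. There are 200 camera calls.

## Working session

There is one attempt and no reset: what is moved stays moved. The work goes in short steps, Python scripts to look and compute and a tool call to move; the robot and the scene stay as the last step left them, time stands still between calls to the robot, and variables do not carry over. Pictures are saved under pics/ and viewed, at most 10 in all, crops included, and the job is handed in when it is done.

Besides the shell and the picture viewer there is one more tool, called after "Request:" as a command line: name --argument value ..., lists and objects as JSON in quotes. carry_out: Moves the arm, as the interface text tells. Its arguments: {"type":"object","properties":{"series":{"type":"array","items":{"type":"number"}},"grip_force":{"type":"number"}},"required":["series"]}

```bash
mkdir -p pics; cat > h.py <<'E'
import numpy as np, cv2
from cell import robot
def ray(cam,px):
    m=robot.camera_model(cam);R=np.array(m["R"]);t=np.array(m["t"])
    d=R.T@np.array([(px[0]-m["cx"])/m["fx"],(px[1]-m["cy"])/m["fy"],1]);return -R.T@t,d
def atz(cam,px,z):
    c,d=ray(cam,px);return c+d*(z-c[2])/d[2]
def proj(cam,X):
    m=robot.camera_model(cam);p=np.array(m["R"])@np.array(X)+np.array(m["t"])
    return np.array([m["fx"]*p[0]/p[2]+m["cx"],m["fy"]*p[1]/p[2]+m["cy"]])
def save(cam,name):
    im=robot.snapshot(cam);cv2.imwrite(f"pics/{name}.png",im[:,:,::-1]);return im
E
python3 - <<'E'
from h import *
s=robot.observe();print(s)
a=save("scene","s0");b=save("top","t0")
for c in("scene","top"):
    print(c,"cam at",ray(c,(0,0))[0])
    for n in("bottle","tall_tin","door_stop"):
        for r in robot.spot_in(c,n):print(c,n,np.round(r["rect"]),round(r["score"],2))
    for n in("bottle","tall_tin","door_stop","tray","cell_left","cell_right","trough"):
        z={"tray":0,"bottle":0,"tall_tin":0,"door_stop":0}.get(n,.006)
        for r in robot.spot_point(c,n):print(c,n,"pt",np.round(r["centre"],1),round(r["score"],2),np.round(atz(c,r["centre"],z),3))
E
```

```text
{'clock': 0.0, 'joints': array([-1.32020697,  0.53718567, -0.00444821,  1.5388977 ,  0.00259541,
        1.06729626, -0.07121288]), 'dq': array([-4.39107267e-04,  6.54763608e-04,  1.00782648e-03,  4.81200339e-05,
       -1.61441163e-03, -4.95198651e-04, -3.83024847e-04]), 'effort': array([-2.31469776e-04, -5.83414471e+01,  1.04860816e+00, -2.59104341e+01,
        1.23502366e-02,  9.70599765e-03,  2.26195664e-05]), 'ee_pos': array([0.20229592, 0.61703638, 0.23039078]), 'tool_rot': array([ 1.57700961e-01,  9.87486513e-01, -8.86991695e-04, -8.00826931e-05]), 'ft_force': array([-0.4961041 ,  1.33466559, -0.66375528]), 'ft_torque': array([ 0.03157763,  0.03509248, -0.00580164]), 'grip_force': 0.0, 'opening': 1.0024161912796787}
scene cam at [ 1.25173427 -0.39191137  0.96576779]
scene bottle [271. 197. 293. 248.] 0.59
scene bottle [276. 167. 296. 216.] 0.17
scene tall_tin [292. 134. 312. 183.] 0.91
scene tall_tin [246. 153. 268. 200.] 0.74
scene tall_tin [280. 170. 298. 213.] 0.69
scene tall_tin [248. 134. 271. 181.] 0.64
scene door_stop [234. 215. 251. 236.] 0.74
scene door_stop [380. 217
[... 937 characters left out ...]
op [403. 220. 420. 235.] 0.69
top bottle pt [379.3 188.7] 0.82 [ 0.619 -0.165  0.   ]
top tall_tin pt [374.7 260. ] 0.97 [ 0.407 -0.164  0.   ]
top tall_tin pt [357.3 224. ] 0.88 [ 0.507 -0.107  0.   ]
top tall_tin pt [352.5 286.4] 0.62 [ 0.328 -0.106  0.   ]
top tall_tin pt [315.7 258.9] 0.55 [0.395 0.005 0.   ]
top door_stop pt [409.4 228.8] 0.84 [ 0.506 -0.26   0.   ]
top tray pt [251.4 201.5] 0.58 [0.545 0.21  0.   ]
top tray pt [473.2 241.3] 0.52 [ 0.487 -0.445  0.   ]
top cell_left pt [239.5 181.7] 0.65 [0.6   0.251 0.006]
top cell_right pt [266.8 183.8] 0.81 [0.601 0.17  0.006]
top trough pt [247.8 212.7] 0.73 [0.51  0.215 0.006]
top trough pt [408.4 229.5] 0.39 [ 0.503 -0.255  0.006]
```

View pics/s0.png

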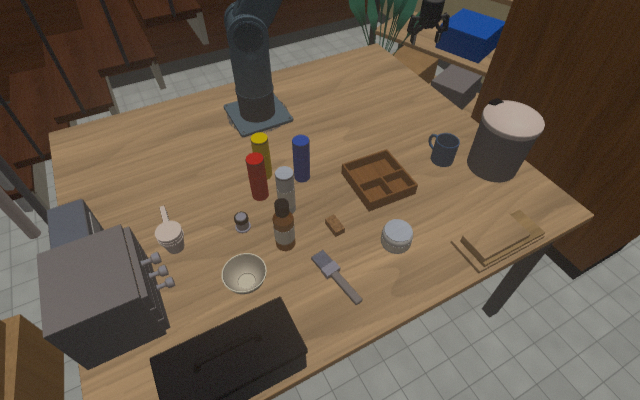

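View pics/t0.png

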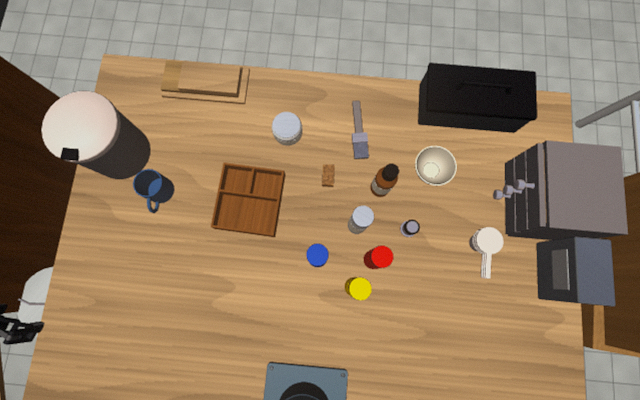

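The tin candidates in the scene view are silver (285,190), blue (301,158), red (258,177) and yellow (261,157). The silver one fits the description. There is one amber bottle at (284,225), and one door stop is visible at (241,221). I'll check these choices in one close crop and refine the poses with silhouette fits.

```bash
cat > fit.py <<'E'
from h import *
from scipy.optimize import minimize
def ring(r,z,n=40):
    a=np.linspace(0,2*np.pi,n);return np.c_[r*np.cos(a),r*np.sin(a),0*a+z]
P={"bottle":[(.029,0,.122),(.019,.122,.185)],"tall_tin":[(.027,0,.165)],"door_stop":[(.024,0,.006),(.021,.006,.05),(.012,.05,.056)]}
def model(cam,name,p,sc=4):
    m=np.zeros((400*sc,640*sc),np.uint8)
    if name=="tray":
        c,s=np.cos(p[2]),np.sin(p[2]);q=np.array([[x*c-y*s+p[0],x*s+y*c+p[1],z] for x in(-.095,.095) for y in(-.089,.089) for z in(0,.045)]);parts=[q]
    else: parts=[np.r_[ring(r,a),ring(r,b)]+[p[0],p[1],0] for r,a,b in P[name]]
    for q in parts:
        uv=np.array([proj(cam,v) for v in q]);cv2.fillConvexPoly(m,cv2.convexHull(np.round((uv+.5)*sc-.5).astype(np.int32)),1)
    return m
def seg(im,cam,name,p):
    m0=cv2.resize(model(cam,name,p),(640,400),interpolation=cv2.INTER_AREA) if 0 else model(cam,name,p)[2::4,2::4]
    k=lambda n:np.ones((n,n),np.uint8)
    g=np.full((400,640),cv2.GC_BGD,np.uint8);g[cv2.dilate(m0,k(9))>0]=cv2.GC_PR_BGD;g[m0>0]=cv2.GC_PR_FGD;g[cv2.erode(m0,k(7))>0]=cv2.GC_FGD
    ys,xs=np.where(m0);y0,y1,x0,x1=ys.min()-25,ys.max()+25,xs.min()-25,xs.max()+25
    gg=g[y0:y1,x0:x1].copy();cv2.grabCut(np.ascontiguousarray(im[y0:y1,x0:x1]),gg,None,np.zeros((1,65)),np.zeros((1,65)),5,cv2.GC_INIT_WITH_MASK)
    o=np.zeros((400,640),np.uint8);o[y0:y1,x0:x1]=(gg==1)|(gg==3);return cv2.resize(o,None,fx=4,fy=4,interpolation=cv2.INTER_NEAREST)
def fit(ims,name,p,cams=("scene","top")):
    S={c:seg(ims[c],c,name,p) for c in cams}
    def cost(q):
        return sum(1-(model(c,name,q)&S[c]).sum()/(model(c,name,q)|S[c]).sum() for c in cams)
    sx=np.vstack([p]+[np.array(p)+.012*np.eye(len(p))[i]*(6 if i==2 else 1) for i in range(len(p))])
    r=minimize(cost,p,method="Nelder-Mead",options=dict(initial_simplex=sx,xatol=2e-4,fatol=1e-4,maxfev=90));return r.x,r.fun
E
python3 - <<'E'
from fit import *
ims={"scene":cv2.imread("pics/s0.png"),"top":cv2.imread("pics/t0.png")}
for n,p in dict(bottle=[.616,-.166],tall_tin=[.508,-.105],door_stop=[.511,-.257],tray=[.545,.215,-.1]).items():
    for cs in(("scene","top"),("scene",),("top",)):
        x,f=fit(ims,n,p,cs);print(n,cs,np.round(x,4),round(f,3))
        if n!="tray" and len(cs)==2:pass
a=cv2.resize(ims["scene"][120:270,220:430],None,fx=3.5,fy=3.5,interpolation=cv2.INTER_CUBIC)
cv2.imwrite("pics/crop.png",a)
E
```

```text
Traceback (most recent call last):
  File "fit.py", line 26, in fit
    r=minimize(cost,p,method="Nelder-Mead",options=dict(initial_simplex=sx,xatol=2e-4,fatol=1e-4,maxfev=90));return r.x,r.fun
  File "fit.py", line 24, in cost
    return sum(1-(model(c,name,q)&S[c]).sum()/(model(c,name,q)|S[c]).sum() for c in cams)
  File "fit.py", line 24, in <genexpr>
    return sum(1-(model(c,name,q)&S[c]).sum()/(model(c,name,q)|S[c]).sum() for c in cams)
                  ~~~~~^^^^^^^^^^
  File "fit.py", line 12, in model
    uv=np.array([proj(cam,v) for v in q]);cv2.fillConvexPoly(m,cv2.convexHull(np.round((uv+.5)*sc-.5).astype(np.int32)),1)
                 ~~~~^^^^^^^
  File "h.py", line 9, in proj
    m=robot.camera_model(cam);p=np.array(m["R"])@np.array(X)+np.array(m["t"])
ValueError: time passes only in moves, steps and waits
```

```bash
python3 - <<'E'
s=open('h.py').read().replace('robot.camera_model(cam)','M(cam)').replace("def ray","import functools\nM=functools.cache(lambda c:robot.camera_model(c))\ndef ray",1)
open('h.py','w').write(s)
E
python3 - <<'E'
from fit import *
ims={"scene":cv2.imread("pics/s0.png"),"top":cv2.imread("pics/t0.png")}
a=cv2.resize(ims["scene"][120:270,220:430],None,fx=3.5,fy=3.5,interpolation=cv2.INTER_CUBIC)
cv2.imwrite("pics/crop.png",a)
for n,p in dict(bottle=[.616,-.166],tall_tin=[.508,-.105],door_stop=[.511,-.257],tray=[.545,.215,-.1]).items():
    for cs in(("scene","top"),("scene",),("top",)):
        x,f=fit(ims,n,p,cs);print(n,cs,np.round(x,4),round(f,3))
E
```

```text
bottle ('scene', 'top') [ 0.6215 -0.1657] 0.123
bottle ('scene',) [ 0.6201 -0.1654] 0.044
bottle ('top',) [ 0.6227 -0.1652] 0.066
tall_tin ('scene', 'top') [ 0.5042 -0.1053] 0.209
tall_tin ('scene',) [ 0.504  -0.1059] 0.127
tall_tin ('top',) [ 0.505 -0.104] 0.058
door_stop ('scene', 'top') [ 0.5054 -0.2552] 0.359
door_stop ('scene',) [ 0.5037 -0.2548] 0.079
door_stop ('top',) [ 0.5096 -0.2604] 0.247
tray ('scene', 'top') [ 0.5453  0.2128 -0.0459] 0.044
tray ('scene',) [ 0.5448  0.2129 -0.0435] 0.022
tray ('top',) [ 0.5456  0.2122 -0.0411] 0.018
```

View pics/crop.png

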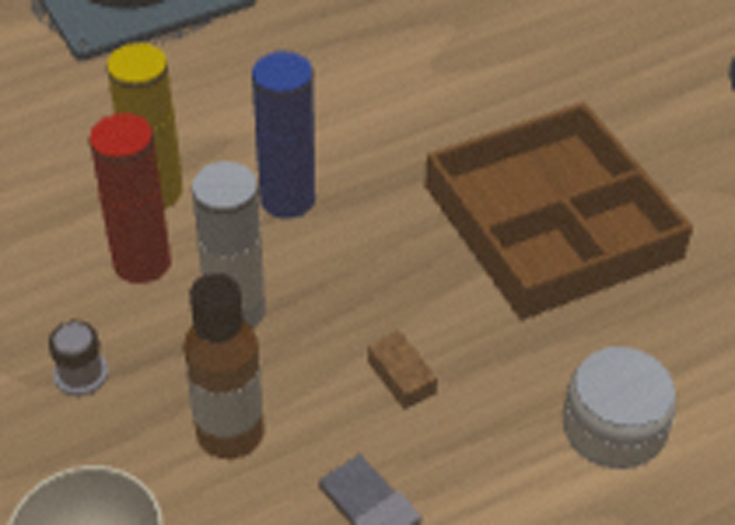

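The crop confirms the choices: the silver tin with a band at crop (228,245), the amber bottle at (225,365), and the chrome door stop with a dark collar at (77,355). The fits put the bottle at (.621,-.166), the tin at (.504,-.105), the stop at about (.506,-.256), and the tray at (.545,.2125) with yaw -0.043. I'll move above the bottle and turn the tool so its y axis lies along world x.

Request:
carry_out --series '[0.0854,-0.642,-0.614,-0.04,0,0,1.254,0.0854,-0.642,-0.614,-0.04,0,0,1.254,0.0854,-0.642,-0.614,-0.04,0,0,1.254,0.0854,-0.642,-0.614,-0.04,0,0,1.254,0.0854,-0.642,-0.614,-0.04,0,0,1.254,0.0854,-0.642,-0.614,-0.04,0,0,1.254,0.0854,-0.642,-0.614,-0.04,0,0,1.254,0.0854,-0.642,-0.614,-0.04,0,0,1.254,0.0854,-0.642,-0.614,-0.04,0,0,1.254,0.0854,-0.642,-0.614,-0.04,0,0,1.254,0.0854,-0.642,-0.614,-0.04,0,0,1.254,0.0854,-0.642,-0.614,-0.04,0,0,1.254,0.0854,-0.642,-0.614,-0.04,0,0,1.254,0.0854,-0.642,-0.614,-0.04,0,0,1.254,0.0854,-0.642,-0.614,-0.04,0,0,1.254,0.0854,-0.642,-0.614,-0.04,0,0,1.254,0.0854,-0.642,-0.614,-0.04,0,0,1.254,0.0854,-0.642,-0.614,-0.04,0,0,1.254,0.0854,-0.642,-0.614,-0.04,0,0,1.254,0.0854,-0.642,-0.614,-0.04,0,0,1.254]' --grip_force 40

```text
clock: 3.1
ee_pos: [0.6212, -0.1667, 0.2709]
tool_rot: [0.708, 0.707, -0.0, -0.0]
ft_force: [-0.5, 1.0, 0.2]
opening: 0.999
grip_force: 0.0
```

Request:
carry_out --series '[0.0854,0,0,0.03,0,0,0,0.0854,0,0,0.06,0,0,0,0.0854,0,0,0.085,0,0,0,0.0854,0,0,0.105,0,0,0,0.0854,0,0,0.12,0,0,0,0.0854,0,0,0.125,0,0,0,0.0854,0,0,0.125,0,0,0,0.06,0,0,0.125,0,0,0,0.05,0,0,0.125,0,0,0,0.044,0,0,0.125,0,0,0,0.04,0,0,0.125,0,0,0,0.03,0,0,0.125,0,0,0,0.02,0,0,0.125,0,0,0,0.02,0,0,0.125,0,0,0,0.02,0,0,0.125,0,0,0,0.02,0,0,0.125,0,0,0,0.02,0,0,0.125,0,0,0]' --grip_force 40

```text
clock: 4.8
ee_pos: [0.6215, -0.1659, 0.1469]
tool_rot: [0.707, 0.707, 0.0, 0.0]
ft_force: [-1.5, 0.1, 5.1]
opening: 0.434
grip_force: 40.2
```

Request:
carry_out --series '[0.02,0,0,-0.005,0,0,0,0.02,0,0,-0.015,0,0,0,0.02,0,0,-0.03,0,0,0,0.02,0,0,-0.05,0,0,0,0.02,0,0,-0.07,0,0,0,0.02,0,0,-0.085,0,0,0,0.02,0,0,-0.09,0,0,0,0.02,0,0,-0.09,0,0,0]' --grip_force 55

```text
clock: 5.6
ee_pos: [0.6216, -0.1658, 0.2371]
tool_rot: [0.707, 0.707, 0.0, 0.001]
ft_force: [-0.6, 0.0, -4.8]
opening: 0.432
grip_force: 55.6
```

Request:
carry_out --series '[0.02,0.005,0,0,0,0,0,0.02,0.02,-0.001,0,0,0,0,0.02,0.045,-0.002,0,0,0,0,0.02,0.075,-0.004,0,0,0,0,0.02,0.105,-0.006,0,0,0,0,0.02,0.135,-0.007,0,0,0,0,0.02,0.165,-0.009,0,0,0,0,0.02,0.195,-0.01,0,0,0,0,0.02,0.225,-0.012,0,0,0,0,0.02,0.255,-0.013,0,0,0,0,0.02,0.285,-0.015,0,0,0,0,0.02,0.315,-0.017,0,0,0,0,0.02,0.345,-0.018,0,0,0,0,0.02,0.37,-0.02,0,0,0,0,0.02,0.39,-0.021,0,0,0,0,0.02,0.405,-0.022,0,0,0,0,0.02,0.414,-0.022,0,0,0,0,0.02,0.419,-0.022,0,0,0,0,0.02,0.419,-0.022,0,0,0,0]'

```text
clock: 7.5
ee_pos: [0.5992, 0.2533, 0.2361]
tool_rot: [0.707, 0.707, -0.0, 0.0]
ft_force: [-0.2, 1.1, -4.8]
opening: 0.431
grip_force: 55.6
```

```bash
python3 - <<'E'
from h import *
a=save("scene","s1");b=save("top","t1")
cv2.imwrite("pics/c1.png",np.hstack([cv2.resize(i[y:y+150,x:x+150][:,:,::-1],None,fx=2.6,fy=2.6,interpolation=cv2.INTER_CUBIC) for i,y,x in((a,90,310),(b,90,180))]))
s=robot.observe();print(s["ee_pos"],s["tool_rot"],s["opening"],s["ft_force"])
E
```

```text
[0.59955033 0.25186767 0.23631374] [ 7.07627865e-01  7.06585176e-01 -2.64576350e-04  3.51732939e-04] 0.429576617576368 [ 0.56795263 -0.57099261 -3.69813082]
```

View pics/c1.png

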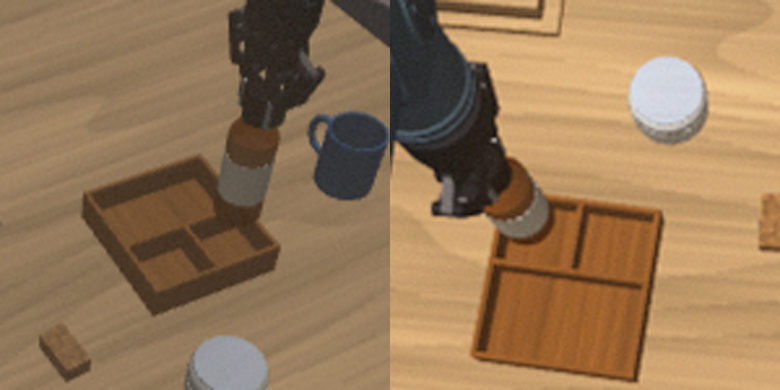

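Both views show the bottle upright over the left cell (scene crop (245,180), top crop (525,220)). I'll lower it now.

Request:
carry_out --series '[0.02,0,0,0.01,0,0,0,0.02,0,0,0.025,0,0,0,0.02,0,0,0.04,0,0,0,0.02,0,0,0.055,0,0,0,0.02,0,0,0.066,0,0,0,0.02,0,0,0.074,0,0,0,0.02,0,0,0.079,0,0,0,0.02,0,0,0.082,0,0,0,0.02,0,0,0.083,0,0,0,0.02,0,0,0.084,0,0,0,0.02,0,0,0.084,0,0,0]'

```text
clock: 8.7
ee_pos: [0.5997, 0.2534, 0.153]
tool_rot: [0.707, 0.707, 0.001, 0.0]
ft_force: [-0.1, 0.3, -2.5]
opening: 0.438
grip_force: 56.0
```

Request:
carry_out --series '[0.02,0,0,0.001,0,0,0,0.02,0,0,0.0015,0,0,0]'

```text
clock: 8.9
ee_pos: [0.5999, 0.2536, 0.153]
tool_rot: [0.707, 0.707, 0.001, -0.0]
ft_force: [-4.1, -1.2, 11.7]
opening: 0.429
grip_force: 57.3
```

Request:
carry_out --series '[0.04,0,0,0,0,0,0,0.05,0,0,0,0,0,0,0.065,0,0,0,0,0,0,0.075,0,0,0,0,0,0,0.0854,0,0,0,0,0,0,0.0854,0,0,0,0,0,0,0.0854,0,0,-0.02,0,0,0,0.0854,0,0,-0.06,0,0,0,0.0854,0,0,-0.1,0,0,0,0.0854,0,0,-0.12,0,0,0]'

```text
clock: 9.9
ee_pos: [0.6008, 0.2534, 0.2746]
tool_rot: [0.707, 0.707, 0.002, 0.001]
ft_force: [-0.0, 0.5, -0.3]
opening: 1.001
grip_force: 0.0
```

Request:
carry_out --series '[0.0854,-0.03,-0.008,0,0,0,0,0.0854,-0.07,-0.018,0,0,0,0,0.0854,-0.11,-0.03,0,0,0,0,0.0854,-0.15,-0.04,0,0,0,0,0.0854,-0.19,-0.05,0,0,0,0,0.0854,-0.23,-0.06,0,0,0,0,0.0854,-0.27,-0.07,0,0,0,0,0.0854,-0.31,-0.08,0,0,0,0,0.0854,-0.34,-0.09,0,0,0,0,0.0854,-0.354,-0.094,0,0,0,0,0.0854,-0.3585,-0.095,0,0,0,0,0.0854,-0.3585,-0.095,0,0,0,0,0.0854,-0.3585,-0.095,0,0,0,0]'

```text
clock: 11.2
ee_pos: [0.505, -0.1034, 0.2706]
tool_rot: [0.706, 0.708, 0.0, -0.0]
ft_force: [0.0, -0.1, 0.4]
opening: 1.002
grip_force: 0.0
```

```bash
python3 - <<'E'
from fit import *
ims={c:save(c,c+"2")[:,:,::-1].copy() for c in("scene","top")}
s=robot.observe();print(s["ee_pos"],s["clock"])
for n,p in dict(bottle=[.6,.2535]).items():
    for c in("scene","top"):x,f=fit(ims,n,p,(c,));print(n,c,np.round(x,4),round(f,3))
a,b=ims["scene"],ims["top"]
cv2.imwrite("pics/c2.png",np.hstack([cv2.resize(i[y:y+150,x:x+200],None,fx=2,fy=2) for i,y,x in((a,100,240),(b,120,200))]))
E
```

```text
[ 0.50484997 -0.10360721  0.2706205 ] 11.3
bottle scene [0.5907 0.2629] 0.111
bottle top [0.6031 0.2559] 0.049
```

View pics/c2.png

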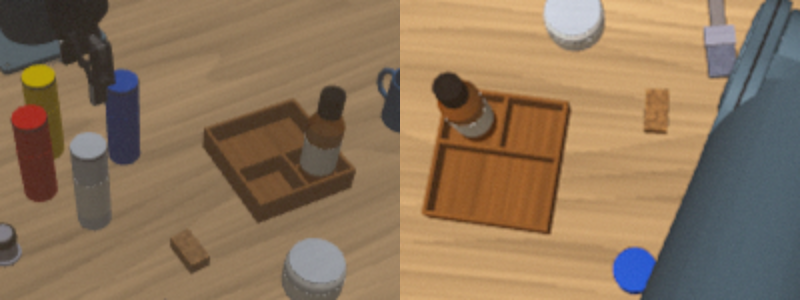

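The bottle stands upright in the left cell (scene crop (320,145)). The gripper is above the silver tin, so I'll descend and grip it.

Request:
carry_out --series '[0.0854,-0.001,0,0.03,0,0,0,0.0854,-0.001,0,0.06,0,0,0,0.0854,-0.001,0,0.09,0,0,0,0.0854,-0.001,0,0.115,0,0,0,0.0854,-0.001,0,0.135,0,0,0,0.0854,-0.001,0,0.15,0,0,0,0.0854,-0.001,0,0.155,0,0,0,0.0854,-0.001,0,0.155,0,0,0,0.07,-0.001,0,0.155,0,0,0,0.062,-0.001,0,0.155,0,0,0,0.056,-0.001,0,0.155,0,0,0,0.05,-0.001,0,0.155,0,0,0,0.04,-0.001,0,0.155,0,0,0,0.03,-0.001,0,0.155,0,0,0,0.03,-0.001,0,0.155,0,0,0,0.03,-0.001,0,0.155,0,0,0]' --grip_force 55

```text
clock: 12.9
ee_pos: [0.5043, -0.1064, 0.1166]
tool_rot: [0.707, 0.707, 0.0, -0.0]
ft_force: [-3.6, -0.0, 8.1]
opening: 0.618
grip_force: 56.4
```

Request:
carry_out --series '[0.03,0,0,-0.005,0,0,0,0.03,0,0,-0.015,0,0,0,0.03,0,0,-0.03,0,0,0,0.03,0,0,-0.05,0,0,0,0.03,0,0,-0.07,0,0,0,0.03,0,0,-0.085,0,0,0,0.03,0,0,-0.09,0,0,0,0.03,0,0,-0.09,0,0,0]'

```text
clock: 13.7
ee_pos: [0.5046, -0.1062, 0.2065]
tool_rot: [0.707, 0.707, 0.001, 0.0]
ft_force: [0.1, 0.5, -5.3]
opening: 0.623
grip_force: 58.4
```

Request:
carry_out --series '[0.03,0.005,0.002,0,0,0,0,0.03,0.02,0.007,0,0,0,0,0.03,0.045,0.015,0,0,0,0,0.03,0.07,0.023,0,0,0,0,0.03,0.095,0.031,0,0,0,0,0.03,0.12,0.04,0,0,0,0,0.03,0.145,0.048,0,0,0,0,0.03,0.17,0.056,0,0,0,0,0.03,0.195,0.065,0,0,0,0,0.03,0.22,0.073,0,0,0,0,0.03,0.24,0.08,0,0,0,0,0.03,0.257,0.085,0,0,0,0,0.03,0.268,0.089,0,0,0,0,0.03,0.272,0.0905,0,0,0,0,0.03,0.272,0.0905,0,0,0,0,0.03,0.272,0.0905,0,0,0,0]'

```text
clock: 15.3
ee_pos: [0.5947, 0.1642, 0.2058]
tool_rot: [0.708, 0.707, -0.0, 0.0]
ft_force: [0.5, -0.9, -3.5]
opening: 0.618
grip_force: 58.5
```

```bash
python3 - <<'E'
from h import *
a=save("scene","s3");b=save("top","t3")
cv2.imwrite("pics/c3.png",np.hstack([cv2.resize(i[y:y+150,x:x+150][:,:,::-1],None,fx=2.6,fy=2.6,interpolation=cv2.INTER_CUBIC) for i,y,x in((a,90,310),(b,90,180))]))
s=robot.observe();print(s["ee_pos"],s["tool_rot"],s["opening"],s["ft_force"])
E
```

```text
[0.5947034  0.16431809 0.20592513] [ 7.07710467e-01  7.06502530e-01 -2.09702343e-04  1.61581166e-04] 0.618992075971067 [-0.3671078  -0.79982516 -3.90694831]
```

View pics/c3.png

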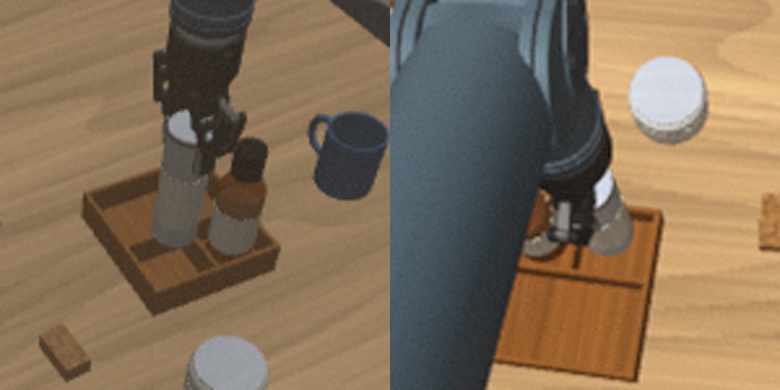

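The tin hangs upright over the right cell (scene crop (180,190)), next to the standing bottle. I'll lower it.

Request:
carry_out --series '[0.03,0.002,0,0.01,0,0,0,0.03,0.002,0,0.025,0,0,0,0.03,0.002,0,0.04,0,0,0,0.03,0.002,0,0.055,0,0,0,0.03,0.002,0,0.066,0,0,0,0.03,0.002,0,0.074,0,0,0,0.03,0.002,0,0.079,0,0,0,0.03,0.002,0,0.082,0,0,0,0.03,0.002,0,0.083,0,0,0,0.03,0.002,0,0.084,0,0,0,0.03,0.002,0,0.084,0,0,0]'

```text
clock: 16.5
ee_pos: [0.595, 0.1678, 0.1227]
tool_rot: [0.707, 0.707, 0.0, -0.0]
ft_force: [-1.7, -0.6, 3.2]
opening: 0.62
grip_force: 59.0
```

Request:
carry_out --series '[0.055,0,0,0,0,0,0,0.06,0,0,0,0,0,0,0.065,0,0,0,0,0,0,0.075,0,0,0,0,0,0,0.0854,0,0,0,0,0,0,0.0854,0,0,0,0,0,0,0.0854,0,0,-0.02,0,0,0,0.0854,0,0,-0.06,0,0,0,0.0854,0,0,-0.1,0,0,0,0.0854,0,0,-0.14,0,0,0]'

```text
clock: 17.5
ee_pos: [0.5946, 0.1675, 0.2633]
tool_rot: [0.707, 0.707, -0.0, 0.0]
ft_force: [0.1, 1.3, 0.3]
opening: 1.001
grip_force: 0.0
```

```bash
python3 - <<'E'
from fit import *
ims={c:save(c,c+"4")[:,:,::-1].copy() for c in("scene","top")}
s=robot.observe();print(s["ee_pos"],s["joints"],s["clock"])
T=[]
p=[.506,-.256]
for c in("scene","top"):
    for n in("door_stop","tall_tin"):
        for r in robot.spot_point(c,n)[:2]:print(n,c,np.round(r["centre"],1),np.round(atz(c,r["centre"],0),4),round(r["score"],2))
    u=proj(c,[*p,.028]).astype(int);x0,y0=u[0]-20,u[1]-20
    big=cv2.resize(ims[c][y0:y0+40,x0:x0+40],None,fx=8,fy=8,interpolation=cv2.INTER_CUBIC);raw=big.copy()
    for r,z,col in((.024,0,(0,0,255)),(.021,.05,(0,255,0)),(.021,.036,(0,255,0))):
        q=np.array([proj(c,v+np.array([*p,0])) for v in ring(r,z)]);q=((q-[x0,y0]+.5)*8).astype(np.int32)
        cv2.polylines(big,[q],True,col,1)
    T.append(np.hstack([big,raw]))
cv2.imwrite("pics/c4.png",cv2.resize(np.vstack(T),(600,600)))
E
```

```text
[0.59821367 0.16796396 0.26776886] [-0.74309741  0.49090498  0.56323538  1.61539684 -0.28632329  1.10799293
 -0.10738873] 17.6
door_stop scene [244.2 230.6] [ 0.5205 -0.257   0.    ] 0.66
tall_tin scene [259.2 193.8] [ 0.4023 -0.159   0.    ] 0.96
tall_tin scene [304.5 175.3] [0.3961 0.0116 0.    ] 0.96
door_stop top [407.6 227. ] [ 0.5113 -0.2541  0.    ] 0.58
tall_tin top [353.8 286.6] [ 0.328  -0.1098  0.    ] 0.91
tall_tin top [317.3 257.2] [0.4004 0.0005 0.    ] 0.82
```

View pics/c4.png

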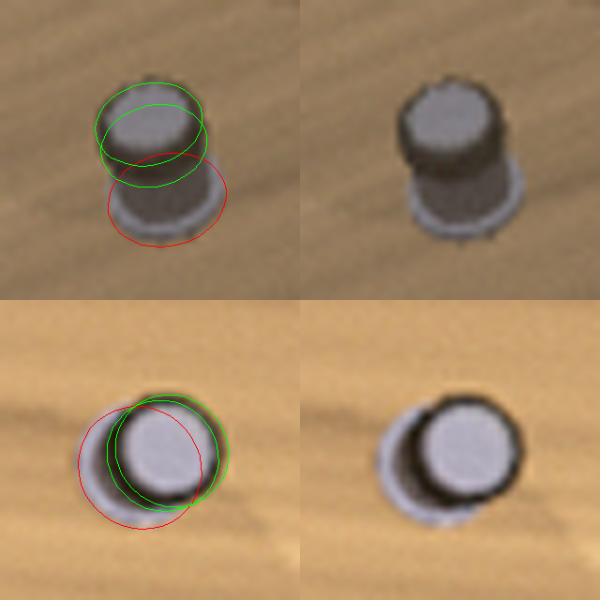

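The overlay at (.506,-.256) matches the door stop in both views: flange and collar rings line up within about 1 px. I'll move above it, turning the fingers to close along world y.

Request:
carry_out --series '[0.0854,-0.03,-0.006,0,0,0,0.14,0.0854,-0.06,-0.013,0,0,0,0.28,0.0854,-0.1,-0.021,0,0,0,0.42,0.0854,-0.14,-0.029,0,0,0,0.56,0.0854,-0.18,-0.038,0,0,0,0.7,0.0854,-0.22,-0.046,0,0,0,0.84,0.0854,-0.26,-0.055,0,0,0,0.98,0.0854,-0.3,-0.063,0,0,0,1.12,0.0854,-0.34,-0.072,0,0,0,1.26,0.0854,-0.38,-0.08,0,0,0,1.4,0.0854,-0.41,-0.086,0,0,0,1.5,0.0854,-0.423,-0.089,0,0,0,1.5708,0.0854,-0.423,-0.089,0,0,0,1.5708,0.0854,-0.423,-0.089,0,0,0,1.5708]'

```text
clock: 19.2
ee_pos: [0.5056, -0.2544, 0.2607]
tool_rot: [1.0, 0.001, -0.001, -0.0]
ft_force: [-0.4, 0.6, 0.0]
opening: 1.001
grip_force: 0.0
```

```bash
python3 - <<'E'
from h import *
a=save("scene","s5");s=robot.observe();print(s["ee_pos"],s["joints"],s["tool_rot"])
cv2.imwrite("pics/c5.png",cv2.resize(a[80:280,200:440][:,:,::-1],None,fx=2.5,fy=2.5))
E
```

```text
[ 0.50596236 -0.25375599  0.26088015] [-0.32472398  0.52675498  0.99645334  1.77266819 -0.48927008  1.11593075
 -0.73352324] [ 9.99998344e-01  1.59327286e-03 -6.80969777e-04 -5.56313856e-04]
```

View pics/c5.png

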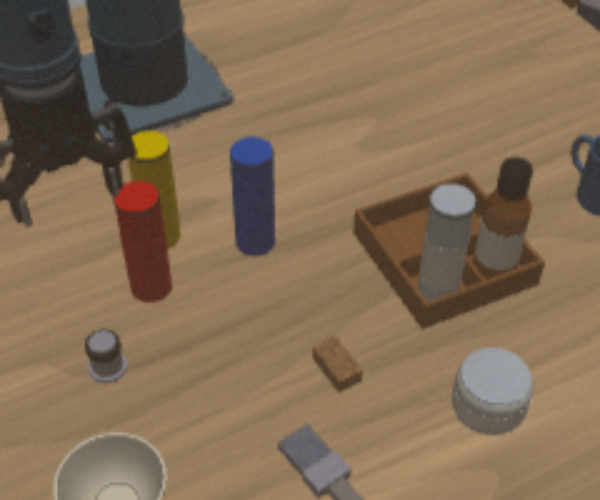

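Both tall things stand upright in their cells (tin (445,240), bottle (500,220) in the crop), and the door stop is free at (105,355). I'll descend in two parts, watching joint 3.

Request:
carry_out --series '[0.0854,0,0.001,0.03,0,0,0,0.0854,0,0.001,0.06,0,0,0,0.0854,0,0.001,0.09,0,0,0,0.0854,0,0.001,0.12,0,0,0,0.0854,0,0.001,0.15,0,0,0,0.0854,0,0.001,0.16,0,0,0]'

```text
clock: 19.85
ee_pos: [0.5048, -0.2534, 0.0989]
tool_rot: [1.0, 0.002, -0.002, -0.001]
ft_force: [-0.2, 1.0, 1.0]
opening: 1.0
grip_force: 0.0
```

```bash
python3 - <<'E'
from h import *
s=robot.observe();print(s["ee_pos"],s["joints"],s["tool_rot"])
E
```

```text
[ 0.50481926 -0.25344365  0.09891602] [-0.1830376   0.72630929  0.79960013  1.89043454 -0.69849914  0.83532166
 -0.57890782] [ 0.99999536  0.00176309 -0.00202215 -0.0014396 ]
```

Request:
carry_out --series '[0.0854,0.001,0.002,0.02,0,0,0,0.0854,0.001,0.002,0.04,0,0,0,0.0854,0.001,0.002,0.055,0,0,0,0.0854,0.001,0.002,0.067,0,0,0,0.0854,0.001,0.002,0.073,0,0,0,0.0854,0.001,0.002,0.073,0,0,0,0.07,0.001,0.002,0.073,0,0,0,0.055,0.001,0.002,0.073,0,0,0,0.048,0.001,0.002,0.073,0,0,0,0.044,0.001,0.002,0.073,0,0,0,0.04,0.001,0.002,0.073,0,0,0,0.03,0.001,0.002,0.073,0,0,0,0.02,0.001,0.002,0.073,0,0,0,0.02,0.001,0.002,0.073,0,0,0,0.02,0.001,0.002,0.073,0,0,0]' --grip_force 45

```text
clock: 21.35
ee_pos: [0.5072, -0.2576, 0.0294]
tool_rot: [1.0, 0.0, 0.0, -0.001]
ft_force: [-0.8, 3.4, 6.4]
opening: 0.473
grip_force: 44.4
```

Request:
carry_out --series '[0.02,0,0,-0.003,0,0,0,0.02,0,0,-0.01,0,0,0,0.02,0,0,-0.025,0,0,0,0.02,0,0,-0.045,0,0,0,0.02,0,0,-0.065,0,0,0,0.02,0,0,-0.08,0,0,0,0.02,0,0,-0.085,0,0,0,0.02,0,0,-0.085,0,0,0]' --grip_force 55

```text
clock: 22.15
ee_pos: [0.5072, -0.2584, 0.1146]
tool_rot: [1.0, 0.0, 0.001, 0.0]
ft_force: [0.0, 0.1, -2.5]
opening: 0.468
grip_force: 55.7
```

```bash
python3 - <<'E'
from h import *
a=save("scene","s6");s=robot.observe();print(s["ee_pos"],s["joints"],s["opening"])
cv2.imwrite("pics/c6.png",cv2.resize(a[140:260,180:320][:,:,::-1],None,fx=4,fy=4,interpolation=cv2.INTER_CUBIC))
E
```

```text
[ 0.50676842 -0.25804411  0.11374613] [-0.19016177  0.70970475  0.82051917  1.87901953 -0.68144984  0.85873991
 -0.59034899] 0.4671378217326045
```

View pics/c6.png

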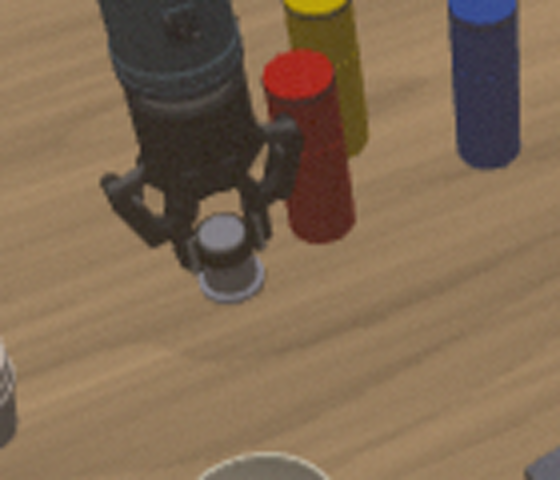

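The door stop is held upright by its collar (crop (230,255)). I'll carry it over the trough.

Request:
carry_out --series '[0.02,0,-0.005,0,0,0,0,0.02,0,-0.02,0,0,0,0,0.02,-0.001,-0.045,0,0,0,0,0.02,-0.001,-0.075,0,0,0,0,0.02,-0.002,-0.105,0,0,0,0,0.02,-0.003,-0.135,0,0,0,0,0.02,-0.003,-0.165,0,0,0,0,0.02,-0.004,-0.195,0,0,0,0,0.02,-0.004,-0.225,0,0,0,0,0.02,-0.005,-0.255,0,0,0,0,0.02,-0.005,-0.285,0,0,0,0,0.02,-0.006,-0.315,0,0,0,0,0.02,-0.007,-0.345,0,0,0,0,0.02,-0.007,-0.375,0,0,0,0,0.02,-0.008,-0.405,0,0,0,0,0.02,-0.008,-0.43,0,0,0,0,0.02,-0.009,-0.45,0,0,0,0,0.02,-0.009,-0.465,0,0,0,0,0.02,-0.009,-0.472,0,0,0,0,0.02,-0.009,-0.472,0,0,0,0]'

```text
clock: 24.2
ee_pos: [0.4976, 0.2142, 0.1134]
tool_rot: [1.0, 0.001, -0.0, 0.0]
ft_force: [0.5, -1.0, -2.3]
opening: 0.466
grip_force: 55.9
```

```bash
python3 - <<'E'
from h import *
s=robot.observe();print(s["ee_pos"],s["joints"],s["opening"],s["ft_force"])
E
```

```text
[0.4975688  0.21418588 0.11343803] [-1.12366202  0.69603904  0.87741651  1.95024361 -0.72050224  0.84371306
 -1.41916944] 0.4660247223549258 [ 0.54744376 -0.97575293 -2.33866927]
```

Request:
carry_out --series '[0.02,0,0,0.01,0,0,0,0.02,0,0,0.025,0,0,0,0.02,0,0,0.04,0,0,0,0.02,0,0,0.053,0,0,0,0.02,0,0,0.063,0,0,0,0.02,0,0,0.07,0,0,0,0.02,0,0,0.074,0,0,0,0.02,0,0,0.077,0,0,0,0.02,0,0,0.078,0,0,0,0.02,0,0,0.079,0,0,0,0.02,0,0,0.079,0,0,0]'

```text
clock: 25.3
ee_pos: [0.498, 0.2138, 0.0355]
tool_rot: [1.0, 0.0, 0.0, -0.0]
ft_force: [-1.8, -0.3, 3.4]
opening: 0.468
grip_force: 56.3
```

Contact, so I'll open slowly and rise.

Request:
carry_out --series '[0.042,0,0,0,0,0,0,0.048,0,0,0,0,0,0,0.055,0,0,0,0,0,0,0.065,0,0,0,0,0,0,0.075,0,0,0,0,0,0,0.075,0,0,0,0,0,0,0.075,0,0,-0.01,0,0,0,0.075,0,0,-0.03,0,0,0,0.075,0,0,-0.07,0,0,0,0.075,0,0,-0.11,0,0,0,0.075,0,0,-0.15,0,0,0,0.075,0,0,-0.19,0,0,0,0.075,0,0,-0.2,0,0,0]'

```text
clock: 26.6
ee_pos: [0.5, 0.2137, 0.2393]
tool_rot: [1.0, -0.0, 0.003, -0.002]
ft_force: [0.1, 0.6, 0.1]
opening: 0.875
grip_force: 0.0
```

```bash
python3 - <<'E'
from h import *
a=save("scene","s7");s=robot.observe();print(s["ee_pos"],s["clock"],s["ft_force"])
cv2.imwrite("pics/c7.png",cv2.resize(a[80:290,150:470][:,:,::-1],None,fx=2.4,fy=2.4,interpolation=cv2.INTER_CUBIC))
E
```

```text
[0.49968694 0.21400554 0.23875653] 26.65 [ 1.40572369 -0.74576669  0.18863724]
```

View pics/c7.png

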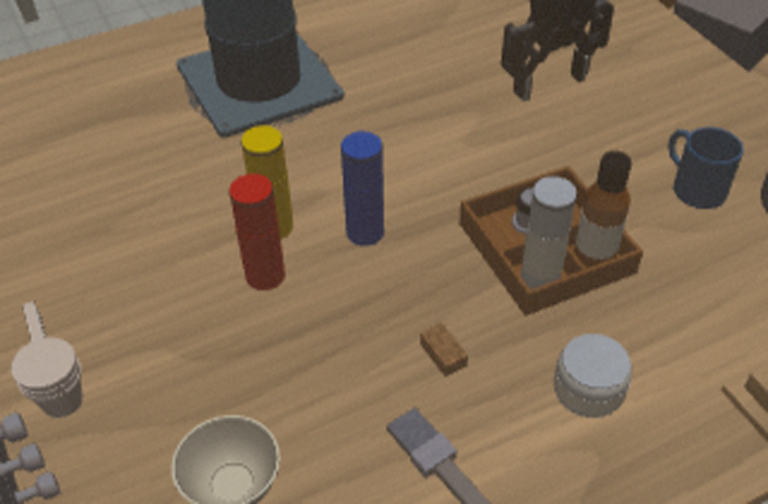

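All three stand in the tray: door stop at (525,210), tin at (548,230), bottle at (605,205). The bystanders haven't moved and the gripper is clear, so I'll hand the job in.

```bash
python3 -c "
from cell import robot
print(robot.job_done())"
```

```text
the job is handed in; nothing more can be done
None
```

The bottle (left cell), tall tin (right cell) and then the door stop (front trough) all stand upright and let go in the tray, nothing else looked moved in the last picture, and the job was handed in at about 27 s; no verdict was returned.

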